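# Lay out a graded set of inkstones

## Robot

A 6-joint arm with a two-finger parallel gripper is mounted at the origin on the work surface. World frame = base frame: x ahead of the robot, y to its left, z up, the work surface at z = 0. Lengths are in m, angles in rad, forces in N, time in s.
With the tool pointing down it reaches from about 0.3 to 0.75 m from the base axis. Payload 8.5 kg.
Tool frame: the origin (TCP) lies midway between the tips of the shut fingers; the grasp point (between the pads) lies 19 mm behind it (robot.grip_point_offset is the distance from the TCP to the grasp point, in m); z points along the fingers, x is the direction in which the jaws open and shut, and the axes are right-handed (so a half turn about z gives the same grasp; the last joint's range is limited). The gripper opens to 88 mm and grips with 3 to 60 N. Pads are 18 mm wide; open, the fingers measure 123 mm over their backs; the gripper's body (75 mm by 187 mm) begins 45 mm behind the grasp point.
Start: joints at [-1.354, 0.381, 1.297, -0, 1.464, -0.215], TCP at [0.23, -0.5, 0.239] pointing down, gripper open.
Joint ranges: [-3.11, 3.11], [-0.89, 2.33], [0.22, 2.48], [-1.42, 4.56], [0.17, 2.85], [-2.88, 2.88]. Speed limits (rad/s): [2.39, 2.39, 3.14, 3.14, 3.14, 3.14].

## Interface

Orientations are given as a unit quaternion [w, x, y, z].
In Python, from workcell import robot gives the robot as it stands. Calls block until the motion is done:
- robot.move_to(position, orientation): joint-space move of the TCP to a pose.
- robot.line_to(position, max_speed=0.15, attitude=None, contact_N=None): straight line of the TCP; attitude=None keeps the orientation; max_speed is the mean speed in m/s. With contact_N (N) it stops when the force on the tool has changed by that much, and returns True; else False.
- robot.move_joints(angles): joint-space move.
- robot.command_gripper(opening, squeeze=None): finger opening in m; squeeze is the grip in N (None keeps the last); returns when the fingers have stopped.
- robot.hold(seconds).
- robot.ik(position, orientation): joint angles nearest the present ones, or None.
- robot.get_obs(): the state.
- robot.read_camera(name): name is "side" or "top"; returns a dict with "pixels" (384x512x3 uint8, blue, green, red), "intrinsics" (3x3 intrinsics, pixels), "R" (3x3) and "t" (3): a world point X has camera coordinates R X + t. Camera axes: x right, y down, z forward; pixel columns grow to the right and rows downward; lengths in m; the calibration is good to about 2 mm. A picture is of the moment at which its call begins. There is no depth.
A pose or a line that the arm cannot do raises robot.Unreachable and nothing moves.
- robot.job_done(): hands the job in, once; it reports no verdict.
The state is a dict: "time": time; "joint_positions": joint angles; "qd": joint speeds; "joint_torque": joint torques, N m; "ee_pos": TCP position; "orientation": TCP orientation; "wrist_force": force on the tool from outside, world axes, zero at the start; "wrist_torque": the same for the moment, N m; "grip_width": finger opening in m.
Only numpy, scipy, OpenCV 4.12 (cv2) and the standard library are available. Lean on these libraries where they do the work, as an engineer would, in place of code of your own. Each camera call takes 0.05 s, during which the arm holds its last target. There are 200 camera calls.

## Task

Lay the four slate inkstones out on the wooden board in order of size, one flat on the middle of each cork rest: the smallest beside the upright end post, the largest at the far end from it. Keep their wells up and lay each straight across the board, its long sides in line with the long sides of its rest. Leave the white water cup standing where it is.

Things in the scene. Friction and masses are not known exactly. Their poses are not given: they have to be found in the camera images.
- inkstone_a: second largest of four flat rectangular inkstones of the same dark slate, 94 long x 48 wide x 22 mm thick, about 0.23 kg; the top has a raised rim about 4.5 mm wide and a sunken face with a deeper well at one end. Lies loose and flat on the table with its well up. Origin: centre of the underside; x along the length (well at +x), y across the width, z up.
- inkstone_b: smallest of four flat rectangular inkstones of the same dark slate, 58 long x 32 wide x 18 mm thick, about 0.08 kg; the top has a raised rim about 4.5 mm wide and a sunken face with a deeper well at one end. Lies loose and flat on the table with its well up. Origin: centre of the underside; x along the length (well at +x), y across the width, z up.
- inkstone_c: largest of four flat rectangular inkstones of the same dark slate, 112 long x 56 wide x 24 mm thick, about 0.36 kg; the top has a raised rim about 4.5 mm wide and a sunken face with a deeper well at one end. Lies loose and flat on the table with its well up. Origin: centre of the underside; x along the length (well at +x), y across the width, z up.
- inkstone_d: second smallest of four flat rectangular inkstones of the same dark slate, 76 long x 40 wide x 20 mm thick, about 0.15 kg; the top has a raised rim about 4.5 mm wide and a sunken face with a deeper well at one end. Lies loose and flat on the table with its well up. Origin: centre of the underside; x along the length (well at +x), y across the width, z up.
- rest_p: one of four identical thin cork rests, 80 x 46 x 4 mm, fixed in one straight row, 95 mm apart, on a wooden board 490 x 130 x 15 mm lying fixed on the table; its name tells nothing of its place in the row. Origin: centre of its underside on the board, so its top is 4 mm above the origin, 19 mm above the table; x along its 80 mm length, across the board; y along the row; z up.
- rest_q: one of four identical thin cork rests, 80 x 46 x 4 mm, fixed in one straight row, 95 mm apart, on a wooden board 490 x 130 x 15 mm lying fixed on the table; its name tells nothing of its place in the row. Origin: centre of its underside on the board, so its top is 4 mm above the origin, 19 mm above the table; x along its 80 mm length, across the board; y along the row; z up.
- rest_r: one of four identical thin cork rests, 80 x 46 x 4 mm, fixed in one straight row, 95 mm apart, on a wooden board 490 x 130 x 15 mm lying fixed on the table; its name tells nothing of its place in the row. Origin: centre of its underside on the board, so its top is 4 mm above the origin, 19 mm above the table; x along its 80 mm length, across the board; y along the row; z up.
- rest_s: one of four identical thin cork rests, 80 x 46 x 4 mm, fixed in one straight row, 95 mm apart, on a wooden board 490 x 130 x 15 mm lying fixed on the table; its name tells nothing of its place in the row. Origin: centre of its underside on the board, so its top is 4 mm above the origin, 19 mm above the table; x along its 80 mm length, across the board; y along the row; z up.
- end_post: upright dark wooden block, 70 (across the board) x 18 (along the row) x 35 mm high, fixed on the board at one end of the row, 82.5 mm from the centre of the nearest rest; at the board's other end is only a flat pale strip, 5 mm high. Origin: centre of its underside, on the row's centre line; x across the board, y along the row (either way), z up.
- water_cup: small open white ceramic cup, 42 mm across and 42 mm high, about 0.07 kg, standing loose on the table among the inkstones; to be left alone. Origin: centre of its underside, z up.
Mind the look-alikes: they are no part of the job. What is shaped like the inkstone_b but red is not meant.

How it is judged:
By the outcome, as a careful person would: the job done as asked, in the order asked, and still so for the second after the job is handed in, with the robot touching nothing.
It also fails if it takes over 118 s, if anything falls off the work surface, if the arm or the gripper's body presses on something with over 40 N, if the wrist force passes 120 N, or if a joint passes its speed limit or range.

## Working session

There is one attempt and no reset: what is moved stays moved. The work goes in short steps, each a Python script; the robot and the scene stay as the last script left them, time stands still between calls to the robot, and variables do not carry over. Pictures are saved under pics/ and viewed, about 12 in all and at most 16, crops included, and the job is handed in when it is done.

```bash
mkdir -p pics; ls
python3 - <<'E'
from workcell import robot
import cv2,numpy as np
for n in("top","side"):
    c=robot.read_camera(n); cv2.imwrite(f"pics/{n}0.png",c["pixels"]); np.savez(f"pics/{n}0.npz",**c)
    print(n,c["intrinsics"].tolist(),c["R"].round(4).tolist(),c["t"], (-c["R"].T@c["t"]).round(3))
o=robot.get_obs();print(o["time"],o["orientation"],o["grip_width"])
E
```

```text
pics
top [[419.7079627018865, 0.0, 258.7685025461621], [0.0, 419.7079627018865, 188.22245614324876], [0.0, 0.0, 1.0]] [[-0.0206, -0.9997, 0.0142], [-0.9908, 0.0185, -0.1338], [0.1335, -0.0168, -0.9909]] [0.06067227 0.43815929 1.13053535] [0.284 0.072 1.178]
side [[368.5648781488743, 0.0, 256.0944625834799], [0.0, 368.5648781488743, 195.32745926164657], [0.0, 0.0, 1.0]] [[-0.6977, -0.7163, -0.0065], [-0.4814, 0.4756, -0.7362], [0.5305, -0.5106, -0.6767]] [0.3495949  0.20976115 0.78604768] [-0.072  0.552  0.689]
0.1 [-4.43269087e-04  8.42174883e-01 -5.39204109e-01 -4.47005327e-04] 0.08804731886236236
```

View pics/top0.png

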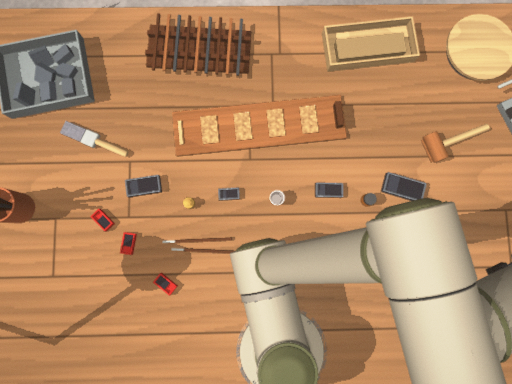

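View pics/side0.png

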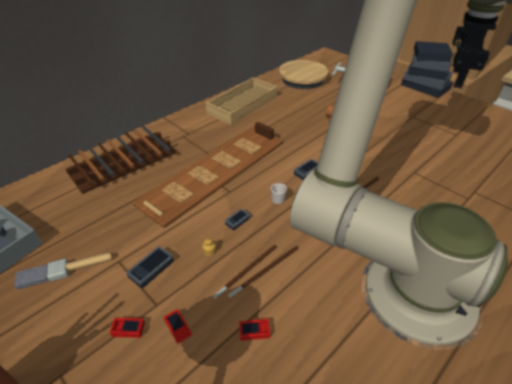

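```bash
cat > vis.py <<'E'
import cv2,numpy as np
from scipy.optimize import minimize
def proj(c,X):
    p=np.atleast_2d(X)@c["R"].T+c["t"]; p=p@c["intrinsics"].T; return p[:,:2]/p[:,2:]
def unproj(c,uv,z):
    d=c["R"].T@np.linalg.inv(c["intrinsics"])@np.array([*uv,1.]); o=-c["R"].T@c["t"]
    return o+d*(z-o[2])/d[2]
def box(p,L,W,H,z0=0):
    x,y,a=p; s=np.array([[i,j] for i in(-.5,.5) for j in(-.5,.5)])*[L,W]
    R=np.array([[np.cos(a),-np.sin(a)],[np.sin(a),np.cos(a)]]); s=s@R.T+[x,y]
    return np.array([[*q,z] for z in(z0,z0+H) for q in s])
def fit(c,mask,p0,dims,z0=0,k=8):
    uv0=proj(c,[*p0[:2],z0])[0]; r=40; x0,y0=(uv0-r).astype(int)
    m=cv2.resize(mask[y0:y0+2*r,x0:x0+2*r],None,fx=k,fy=k,interpolation=cv2.INTER_LINEAR).astype(float)/255
    def cost(q):
        h=cv2.convexHull(proj(c,box(q*[.01,.01,.2]+[*p0],*dims,z0)).astype(np.float32))
        h=(h-[x0,y0]+.5)*k-.5
        im=np.zeros(m.shape,np.uint8); cv2.fillConvexPoly(im,np.round(h*16).astype(np.int32),255,cv2.LINE_AA,4)
        return np.abs(im/255.-m).sum()/k/k
    r_=minimize(cost,np.zeros(3),method="Nelder-Mead",options=dict(initial_simplex=np.array([[0,0,0],[.6,0,0],[0,.6,0],[0,0,.8]]),xatol=.005,fatol=.05))
    return r_.x*[.01,.01,.2]+[*p0],r_.fun
DIM=dict(a=(.094,.048,.022),b=(.058,.032,.018),c=(.112,.056,.024),d=(.076,.04,.02))
def slate(bgr):
    b,g,r=[bgr[...,i].astype(int) for i in range(3)]
    return (((b>r+2)&(r<125))*255).astype(np.uint8)
def cork(bgr):
    h=cv2.cvtColor(bgr,cv2.COLOR_BGR2HSV); return h
E
python3 - <<'E'
from vis import *
c=dict(np.load("pics/top0.npz")); I=c["pixels"]
for n,uv in dict(a=(143,186),b=(230,194),c=(404,186),d=(330,190)).items():
    u,v=uv; print(n,I[v,u],"rim",I[v-8:v+9,u].tolist()[::2])
print([I[v,u].tolist() for u,v in((209,130),(212,124),(225,125),(243,125),(260,130))])
m=slate(I)
pr={}
for n,uv in dict(a=(143,186),b=(230,194),c=(404,186),d=(330,190)).items():
    nn,lab,st,ce=cv2.connectedComponentsWithStats(m)
    l=np.bincount(lab[uv[1]-8:uv[1]+8,uv[0]-8:uv[0]+8].ravel(),minlength=nn);l[0]=0;l=l.argmax()
    ys,xs=np.where(lab==l); print(n,cv2.minAreaRect(np.c_[xs,ys].astype(np.float32)),len(xs))
v=np.hstack([cv2.resize(I[170:215,110:440],None,fx=2.4,fy=2.4,interpolation=cv2.INTER_CUBIC)])
w=cv2.resize(cv2.cvtColor(m,cv2.COLOR_GRAY2BGR)[170:215,110:440],None,fx=2.4,fy=2.4)
z=cv2.resize(I[90:160,160:360],(792,277),interpolation=cv2.INTER_CUBIC)
cv2.imwrite("pics/crop1.png",np.vstack([v,w,z]))
E
```

```text
a [64 60 69] rim [[94, 90, 93], [61, 58, 64], [64, 61, 67], [65, 63, 67], [64, 60, 69], [60, 58, 64], [63, 58, 67], [94, 92, 95], [69, 76, 91]]
b [67 65 71] rim [[93, 141, 201], [123, 129, 141], [66, 65, 71], [64, 63, 71], [67, 65, 71], [68, 64, 73], [128, 126, 127], [88, 131, 180], [95, 142, 199]]
c [61 61 66] rim [[95, 90, 94], [62, 59, 65], [60, 59, 63], [60, 59, 63], [61, 61, 66], [64, 62, 66], [62, 62, 63], [64, 63, 65], [63, 62, 65]]
d [66 63 71] rim [[115, 152, 201], [87, 87, 89], [62, 62, 70], [66, 63, 70], [66, 63, 71], [65, 62, 70], [66, 64, 72], [126, 122, 124], [98, 149, 211]]
[[120, 184, 234], [106, 163, 217], [77, 128, 201], [98, 152, 204], [81, 131, 207]]
a ((133.5, 187.5), (13.0, 7.0), 90.0) 75
b ((224.0, 196.5), (3.0, 2.0), 90.0) 8
c ((392.7353210449219, 184.05882263183594), (9.701424598693848, 15.764815330505371), 14.03624439239502) 125
d ((322.0, 189.5), (9.0, 4.0), 90.0) 24
```

View pics/crop1.png

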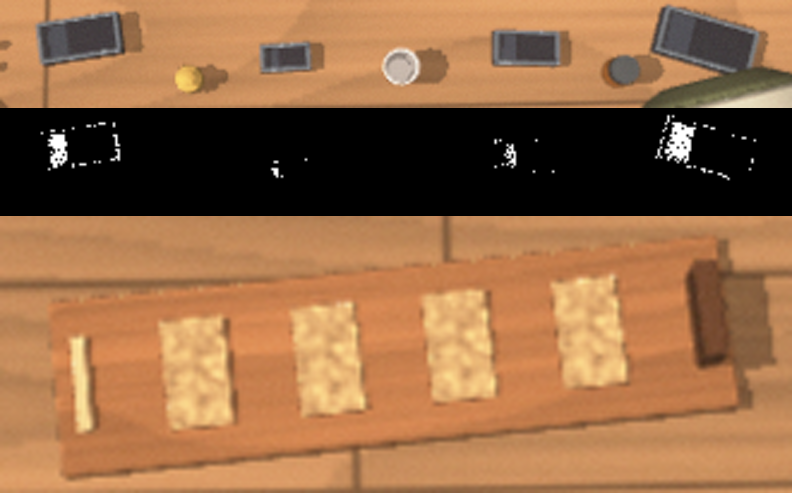

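The crop confirms the stones at top-view pixels a (143,186), b (230,194), d (330,190) and c (404,186). Their lengths of about 35, 21, 28 and 43 px match the listed sizes, and the red ones are ignored. The post is at the right, (338,113), so from right to left the rests get b, d, a, c.

```bash
cat >> vis.py <<'E'
def slate(bgr):
    f=cv2.resize(bgr,None,fx=1,fy=1).astype(int)
    b,r=f[...,0],f[...,2]
    soft=np.clip((32-(r-b))/24,0,1)*(f.max(2)<185)
    return (soft*255).astype(np.uint8)
def comp(m,p,thr=100,r=30):
    "keep only the blob near pixel p"
    n,lab=cv2.connectedComponents((m>thr).astype(np.uint8)); u,v=map(int,np.round(p))
    l=np.bincount(lab[v-4:v+5,u-4:u+5].ravel(),minlength=n); l[0]=0
    return np.where(cv2.dilate((lab==l.argmax()).astype(np.uint8),np.ones((3,3)))>0,m,0).astype(np.uint8)
def cork(bgr):
    h=bgr.astype(float); return (np.clip((h[...,1]/h[...,2]-.66)/.06,0,1)*255).astype(np.uint8)
E
python3 - <<'E'
from vis import *
c=dict(np.load("pics/top0.npz")); I=c["pixels"]; s=dict(np.load("pics/side0.npz"))
for n,uv in dict(a=(143,186),b=(230,194),c=(404,186),d=(330,190)).items():
    m=comp(slate(I),uv); p0=unproj(c,uv,.02)
    best=min((fit(c,m,[*p0[:2],a],DIM[n]) for a in(np.pi/2-.3,np.pi/2,np.pi/2+.3)),key=lambda r:r[1])
    print(n,best[0].round(4),round(best[1],1),(m/255.).sum().round(), "side px",proj(s,[*best[0][:2],.02]).round())
    uvs=proj(s,[*best[0][:2],.02])[0]; ms=comp(slate(s["pixels"]),uvs); q,f=fit(s,ms,best[0],DIM[n]); print("   side",q.round(4),round(f,1),(ms/255.).sum().round())
R=[]
for uv in((209,130),(243,126),(275,122),(309,119)):
    q=I[uv[1]-18:uv[1]+19,uv[0]-13:uv[0]+14]
    m=np.zeros(I.shape[:2],np.uint8); m[uv[1]-18:uv[1]+19,uv[0]-13:uv[0]+14]=cork(q)
    p0=unproj(c,uv,.019); b,f=fit(c,m,[*p0[:2],.07],(.08,.046,.004),.015); R.append(b); print("rest",b.round(4),round(f,1),(m/255.).sum().round())
    S=s["pixels"]; u,v=proj(s,[*b[:2],.019])[0].round().astype(int); ms=np.zeros(S.shape[:2],np.uint8); w=slice(v-14,v+15),slice(u-19,u+20); ms[w]=cork(S[w])
    q,f=fit(s,ms,b,(.08,.046,.004),.015); print("   side",q.round(4),round(f,1),(ms/255.).sum().round())
R=np.array(R); d=np.diff(R[:,:2],axis=0); print(np.linalg.norm(d,axis=1),np.arctan2(d[:,0],-d[:,1]))
E
```

```text
a [0.4552 0.375  1.6957] 77.2 585.0 side px [[150. 264.]]
   side [0.4588 0.3739 1.7145] 98.2 950.0
b [0.4287 0.1366 1.6132] 41.1 220.0 side px [[237. 217.]]
   side [0.4316 0.1345 1.6714] 51.3 286.0
c [ 0.4374 -0.3559  1.2753] 100.5 821.0 side px [[349. 138.]]
   side [ 0.6098 -0.6238  0.5677] 796.7 8193.0
d [ 0.4343 -0.1449  1.5712] 53.3 377.0 side px [[308. 167.]]
   side [ 0.4355 -0.1486  1.5351] 151.0 40728.0
rest [0.6133 0.189  0.0891] 31.6 467.0
   side [0.6173 0.1879 0.0885] 94.9 454.0
rest [0.6219 0.0943 0.0919] 31.8 465.0
   side [0.6259 0.0928 0.0904] 132.5 443.0
rest [ 6.303e-01 -3.000e-04  8.820e-02] 30.7 461.0
   side [ 0.6347 -0.0023  0.1047] 193.7 466.0
rest [ 0.6389 -0.0949  0.087 ] 30.0 461.0
   side [ 0.6427 -0.0976  0.0758] 192.1 430.0
[0.09504647 0.09495693 0.09506931] [0.08974804 0.08882429 0.09055874]
```

```bash
cat > act.py <<'E'
import numpy as np
from workcell import robot
B=np.array([.002,-.001])          # half of the top/side camera disagreement
ST=dict(a=(.4552,.3750,1.6957),b=(.4287,.1366,1.6132),c=(.4374,-.3559,1.2753),d=(.4343,-.1449,1.5712))
RE=dict(b=(.6389,-.0949),d=(.6303,-.0003),a=(.6219,.0943),c=(.6133,.189)); YR=.0895
W=dict(a=.048,b=.032,c=.056,d=.04); HI=.14
def Q(t): return [0,np.cos(t/2),np.sin(t/2),0]
def pick(n):
    x,y,f=ST[n]; x,y=np.array([x,y])+B; t=f-np.pi/2
    robot.command_gripper(min(W[n]+.026,.088)); robot.move_to([x,y,HI],Q(t))
    print("pick contact",robot.line_to([x,y,.004],.12,contact_N=8),robot.get_obs()["ee_pos"])
    robot.command_gripper(0,squeeze=30); print("grip",robot.get_obs()["grip_width"])
    robot.line_to([x,y,HI],.15); print("held",robot.get_obs()["grip_width"])
def place(n,off=(0,0),dyaw=0):
    x,y=np.array(RE[n])+B+off; t=YR-np.pi/2+dyaw
    robot.move_to([x,y,HI],Q(t)); robot.line_to([x,y,.035],.12)
    print("contact",robot.line_to([x,y,.0215],.02,contact_N=3),robot.get_obs()["ee_pos"])
    robot.command_gripper(W[n]+.016); robot.line_to([x,y,HI],.15)
    print("t",robot.get_obs()["time"])
E
python3 - <<'E'
from act import *
import cv2
pick("b"); place("b")
c=robot.read_camera("top"); np.savez("pics/top1.npz",**c)
cv2.imwrite("pics/top1.png",cv2.resize(c["pixels"][60:240,100:450],(800,411),interpolation=cv2.INTER_CUBIC))
E
```

```text
pick contact False [0.4309964  0.13561334 0.00446354]
grip 0.032025213963712336
held 0.03127593930232852
contact True [ 0.64077139 -0.09584992  0.0231932 ]
t 10.1083
```

View pics/top1.png

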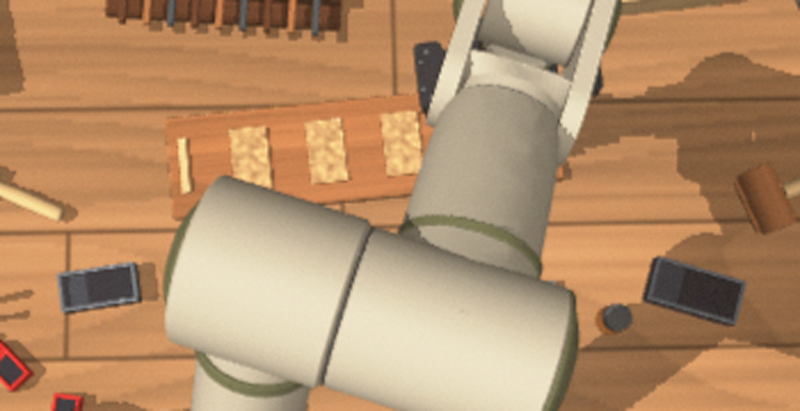

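The grasp worked, but the arm hides the placed stone. I'll move aside to check b on its rest.

```bash
cat > chk.py <<'E'
import sys
from act import *; from vis import *
def check(k,names):
    robot.move_joints([-1.354,.381,1.297,0,1.464,-.215])
    for cam in("top","side"):
        c=robot.read_camera(cam); I=c["pixels"]; np.savez(f"pics/{cam}{k}.npz",**c)
        for n in names:
            u=proj(c,[*RE[n],.03])[0]; m=comp(slate(I),u)
            q,f=fit(c,m,[*RE[n],YR],DIM[n],.019); d=q[:2]-RE[n]
            print(cam,n,"dx,dy mm",(d*1000).round(1),"dyaw",(q[2]-YR).round(3),round(f,1),m.sum()//255)
    c=dict(np.load(f"pics/top{k}.npz"));s=dict(np.load(f"pics/side{k}.npz"))
    cv2.imwrite(f"pics/chk{k}.png",np.vstack([cv2.resize(c["pixels"][95:165,165:365],(720,252),interpolation=cv2.INTER_CUBIC),cv2.resize(s["pixels"][110:230,125:305],(480,320),interpolation=cv2.INTER_CUBIC).__class__.__call__ if 0 else cv2.resize(s["pixels"][110:225,120:300],(720,345),interpolation=cv2.INTER_CUBIC)]))
E
sed -i 's/cv2.resize(s\["pixels"\]\[110:230.*if 0 else //' chk.py
python3 - <<'E'
from chk import *
check(2,["b"])
c=dict(np.load("pics/top1.npz")); 
m=comp(slate(c["pixels"]),(404,186)); print("c",fit(c,m,ST["c"],DIM["c"]),m.sum()//255); m=comp(slate(c["pixels"]),(143,186)); print("a",fit(c,m,ST["a"],DIM["a"]))
E
```

```text
top b dx,dy mm [ 4.5 -1.3] dyaw -0.03 48.6 222
side b dx,dy mm [ 9.5 -4.8] dyaw -0.149 44.4 161
c (array([ 0.43738312, -0.35553785,  1.27678269]), np.float64(103.76262254901961)) 816
a (array([0.45524218, 0.37488959, 1.69573737]), np.float64(75.51587009803922))
```

View pics/chk2.png

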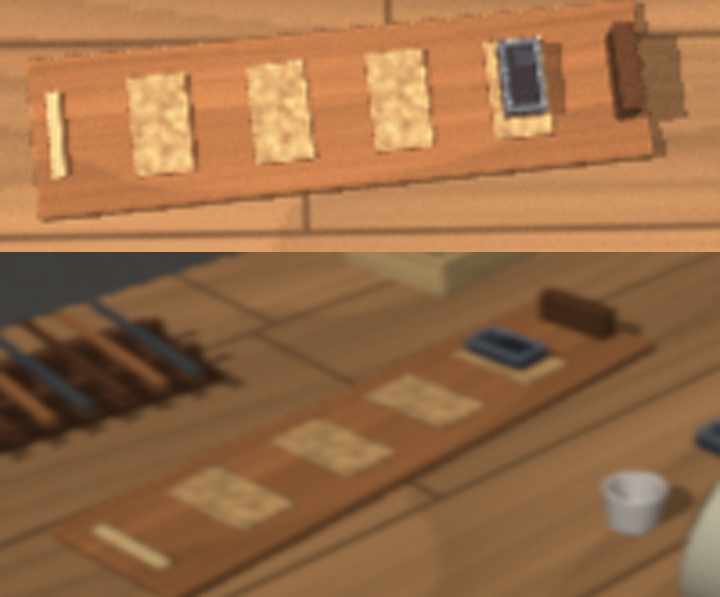

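b sits about 5 mm too far across the board (+x) and 1.5 mm toward the post. The two cameras agree once their own rest offsets are removed. That gives a better bias estimate, so I'll shift b, use the new bias for d, and recheck.

```bash
sed -i 's/^B=.*/B=np.array([-.001,.0005])/' act.py
cat >> act.py <<'E'
def fix(n,d,dyaw=0):
    "shift a placed stone, now d off its rest (yaw dyaw off), back to the middle"
    p=np.array(RE[n])+B; g=p+d; t=YR-np.pi/2
    robot.command_gripper(W[n]+.02); robot.move_to([*g,HI],Q(t+dyaw)); robot.line_to([*g,.0235],.1,contact_N=8)
    robot.command_gripper(0,squeeze=30); robot.line_to([*g,.033],.1)
    robot.line_to([*p,.033],.05,attitude=Q(t)); print("contact",robot.line_to([*p,.0215],.02,contact_N=3),robot.get_obs()["ee_pos"])
    robot.command_gripper(W[n]+.016); robot.line_to([*p,HI],.15); print("t",robot.get_obs()["time"])
E
python3 - <<'E'
from chk import *
fix("b",[.0048,-.0016]); pick("d"); place("d"); check(3,["b","d"])
E
```

```text
contact True [ 0.63786517 -0.09440064  0.02372697]
t 18.8167
pick contact False [ 0.43355435 -0.14453076  0.00444853]
grip 0.03983417952690255
held 0.04028711697032494
contact True [6.29181518e-01 2.23274010e-04 2.32160599e-02]
t 28.2667
top b dx,dy mm [-0.8  0.4] dyaw -0.041 46.7 223
top d dx,dy mm [-0.1  0.3] dyaw -0.058 56.2 363
side b dx,dy mm [ 4.1 -3. ] dyaw -0.157 43.5 163
side d dx,dy mm [ 3.9 -2.8] dyaw -0.099 54.1 299
```

View pics/chk3.png

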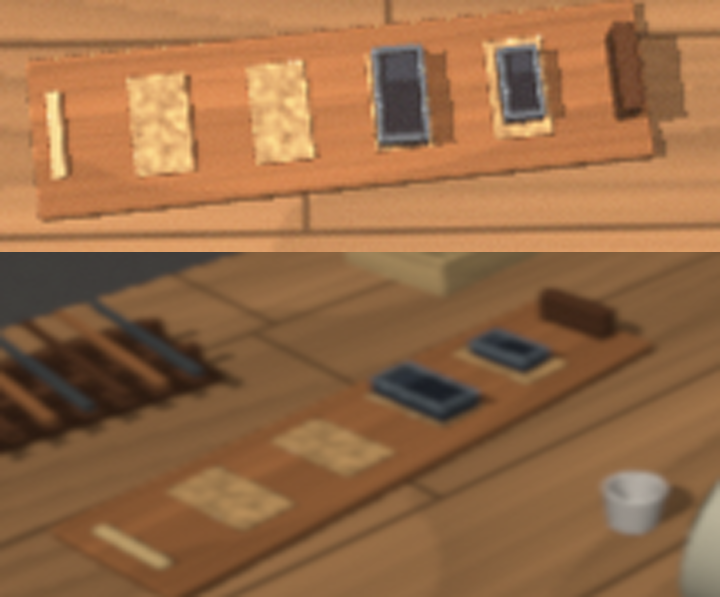

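```bash
cat > yaw.py <<'E'
from act import *; from vis import *
def yaw(k,n,z=None):
    "yaw from sub-pixel crossings of the outer left and right stone edges, top view"
    c=dict(np.load(f"pics/top{k}.npz")); I=c["pixels"].astype(float); sat=I[...,2]-I[...,0]
    L,w,h=DIM[n]; out=[]
    for side in(1,-1):
        pts=[]
        for s in np.linspace(-.38,.38,25)*L:
            a=np.array(RE[n])+s*np.array([np.cos(YR),np.sin(YR)]); nr=np.array([-np.sin(YR),np.cos(YR)])*side
            o=np.linspace(w/2-.010,w/2+.010,81); uv=proj(c,np.c_[a+o[:,None]*nr,np.full(81,.019+h)]).astype(np.float32)
            v=cv2.remap(sat.astype(np.float32),uv[None,:,0],uv[None,:,1],cv2.INTER_LINEAR)[0]
            thr=(v[:12].mean()+np.percentile(v,92))/2; i=np.argmax(v>thr); pts.append((s,o[i]))
        p=np.array(pts); f=np.polyfit(p[:,0],p[:,1],1); r=p[:,1]-np.polyval(f,p[:,0]); ok=abs(r)<1.5e-3
        f=np.polyfit(p[ok,0],p[ok,1],1); out.append((round(side*f[0],4),round(1e3*f[1],2),ok.sum(),round(1e3*r[ok].std(),2)))
    return out
E
python3 - <<'E'
from yaw import *
for n in"bd": print(n,yaw(3,n))
print("b first",yaw(2,"b"))
E
```

```text
b [(np.float64(-0.0165), np.float64(18.97), np.int64(25), np.float64(0.31)), (np.float64(-0.0014), np.float64(15.43), np.int64(25), np.float64(0.34))]
d [(np.float64(-0.0389), np.float64(21.84), np.int64(25), np.float64(0.29)), (np.float64(-0.0361), np.float64(20.02), np.int64(25), np.float64(0.39))]
b first [(np.float64(-0.0138), np.float64(17.24), np.int64(25), np.float64(0.18)), (np.float64(0.0154), np.float64(17.46), np.int64(25), np.float64(0.34))]
```

Run:
```python
from chk import *; from yaw import yaw
fix("d",[0,.0003],-.037); pick("a"); place("a"); pick("c"); place("c"); check(4,"bdac")
for n in"bdac": print(n,[tuple(map(float,t)) for t in yaw(4,n)])
```

```text
contact True [6.29211538e-01 2.26237861e-04 2.37638517e-02]
t 37.3417
pick contact False [0.45454044 0.37567039 0.00467883]
grip 0.04798478810740612
held 0.04771357057227891
contact True [0.62077795 0.09479633 0.0232174 ]
t 46.3917
pick contact False [ 0.43666802 -0.35567294  0.00463671]
grip 0.05555366498065957
held 0.055623077399794774
contact True [0.61216702 0.18948139 0.02321221]
t 56.5
top b dx,dy mm [-1.   0.3] dyaw -0.049 46.7 223
top d dx,dy mm [-0.7  0.5] dyaw -0.014 57.6 364
top a dx,dy mm [-0.8  0.1] dyaw 0.009 66.2 540
top c dx,dy mm [-0.  -0.1] dyaw -0.006 75.5 787
side b dx,dy mm [ 4.1 -2.9] dyaw -0.16 43.6 164
side d dx,dy mm [ 3.8 -2.8] dyaw -0.079 53.8 300
side a dx,dy mm [ 3.2 -2.1] dyaw -0.032 64.3 500
side c dx,dy mm [ 3.8 -2. ] dyaw -0.025 69.7 786
b [(-0.0159, 18.99, 25.0, 0.3), (-0.0055, 15.51, 25.0, 0.38)]
d [(-0.0022, 22.08, 25.0, 0.29), (0.0047, 20.04, 25.0, 0.41)]
a [(0.0102, 24.73, 25.0, 0.18), (0.0156, 23.98, 25.0, 0.22)]
c [(-0.0116, 28.53, 25.0, 0.22), (-0.0097, 29.12, 25.0, 0.36)]
```

View pics/chk4.png

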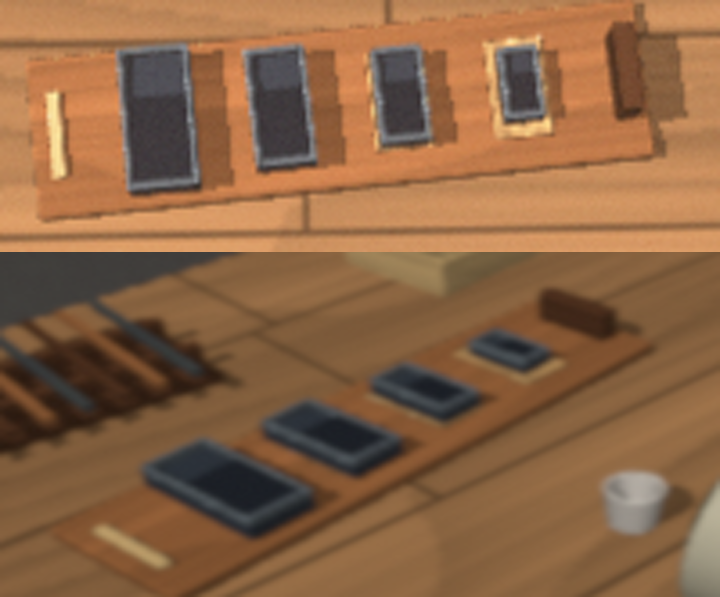

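The view shows b, d, a, c from the post (crop 625,70) outward. Each stone is within about 1 mm of its rest's centre, wells up, and the cup is still at crop (635,500). Handing in.

Run:
```python
from workcell import robot
robot.job_done(); print(robot.get_obs()["time"])
```

```text
the job is handed in; nothing more can be done
the job is handed in; nothing more can be done
```

The four slate inkstones are on the cork rests in order of size: b by the end post, then d, a, and c at the far end. They lie with their wells up. I handed the job in at about 58 s, with the arm clear of everything. I left the red look-alikes alone, and the cup is where it was in the earlier views.

**Corrections:** b was first set down about 5 mm off-centre and d about 2° crooked. I gripped each again and corrected it. The b error also gave me a better camera offset for placing the others.

**Position:** in the last top-camera check, each stone is within about 1 mm of its rest's centre. The side camera reads 3–4 mm further in x and 2–3 mm in y. It showed nearly the same shift for the bare rests, so I put that down to calibration.

**Straightness:** edge measurements in the top view put every stone within about 1° of its rest. The outline fits disagree for b, the smallest stone: about -0.05 rad (3°) in the top view and -0.16 rad (9°) in the side view. I judged that to be shadow and blur, because its edges look parallel to the rest, so I did not grip it again.

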